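Park the coaster along the rail

TASK

Put the blue square coaster away in the corner pocket of the wooden rail without picking it up: with a fingertip push it back until it lies flat and square against the long rail, then slide it along, keeping it against the rail, until it is fully home against the end stop in the pocket. It must never leave the worktop; leave everything else standing where it is, and take the hand away at the end.

Things in the scene. Friction and masses are not known exactly. Their poses are not given: they have to be found in the camera images.
- coaster: loose square coaster, glazed blue stoneware with a white ring on top and a thin cork sole, 60 x 60 x 16 mm thick, about 0.13 kg, lying flat on the worktop in front of the long rail (the robot's side), away from the pocket and turned by up to about 20 degrees to the rail. Origin: centre of its underside; x and y along its sides, z up.
- rail: pale wooden corner rail fixed to the worktop. Origin: on the worktop in the pocket's inner corner, where the inner faces of long rail (x = 0) and end stop (y = 0) meet. y runs along the long rail away from the pocket, to the left; x points through the rail away from the robot; z up. The coaster lies on the -x side. Rail: 14 mm thick, 28 mm high, y -14 to 320 mm. Stop: 14 mm thick, 28 mm high, x -80 to 14 mm.
- lip_nose (a point): rounded free end (6 mm radius, its centre, on the worktop) of the pocket's low front lip: 12 mm thick, 14 mm high, x -77 to -65 mm, y 0 to 54 mm of rail. The pocket is thus 65 mm wide and is entered only along the rail from +y; the seated coaster sticks out 6 mm past the nose.
- pocket_seat (a point): where the centre of the coaster's underside lies when it is home: on the worktop, 30 mm from the long rail and 30 mm from the end stop. Axes as rail.
- salt_shaker: loose salt shaker with a grey cap, 44 mm wide, 90 mm high, to the right of the pocket; leave it alone. Origin: centre of its underside.
- jam_jar: loose jam jar with a white lid, 68 mm wide, 84 mm high, beyond the left end of the rail; leave it alone. Origin: centre of its underside.
- kitchen_timer: loose round wind-up kitchen timer, white over red, 66 mm wide, 57 mm high, near the front edge to the right of the pocket; leave it alone. Origin: centre of its underside.
- tin_tomatoes: loose green tin, 75 mm wide, 58 mm high, at the back to the left; leave it alone. Origin: centre of its underside.
Things that resemble listed ones, but are neither listed nor needed, are in the scene too. There is more than one size of the coaster; the job needs the smaller.

How it is judged (in metres and radians):
On the way:
1. the coaster lies flat and square against the long rail (within 6 mm), still well outside the pocket (x of coaster in the frame of rail above -0.036 m and y of coaster in the frame of rail above 0.12 m and (angle between the x axis of coaster and the x axis of rail, either way round below 0.09 rad or angle between the x axis of coaster and the y axis of rail, either way round below 0.09 rad) and height (world z) of coaster below 0.005 m and angle between coaster's own z axis and vertical below 0.1 rad), for 0.2 s.
At the end, for the whole second after the job is handed in: The coaster rests flat in the pocket: within 5 mm of the end stop and 6 mm of the long rail, square to it within about 5 degrees, at rest (x of coaster in the frame of rail between -0.036 and -0.02 m and y of coaster in the frame of rail between 0.02 and 0.035 m and (angle between the x axis of coaster and the x axis of rail, either way round below 0.09 rad or angle between the x axis of coaster and the y axis of rail, either way round below 0.09 rad) and linear speed of coaster below 0.01 m/s and height (world z) of coaster below 0.005 m and angle between coaster's own z axis and vertical below 0.1 rad); the robot touches nothing.
It fails at once if the coaster is lifted or tipped (height (world z) of coaster above 0.012 m or angle between coaster's own z axis and vertical above 0.25 rad).
It fails at once if the coaster is more than 15 mm off the long rail after it has set off along it (its centre less than 130 mm from the end stop) (x of coaster in the frame of rail below -0.045 m and y of coaster in the frame of rail below 0.13 m).
It fails at once if a bystander is moved by more than 15 mm (distance of any of salt_shaker, jam_jar, tin_tomatoes, kitchen_timer from where it was at the start of the episode above 0.015 m).
It also fails if it takes over 51 s, if anything falls off the work surface, if the arm or the gripper's body presses on something with over 40 N, if the wrist force passes 120 N, or if a joint passes its speed limit or range.

ROBOT

A 7-joint arm with a two-finger parallel gripper is mounted at the origin on a cart in front of the work surface, level with it; the furniture and walls round the work are solid. World frame = base frame: x ahead of the robot, y to its left, z up, the work surface at z = 0. Lengths are in mm, angles in rad, forces in N, time in s.
With the tool pointing down it reaches from about 400 to 875 mm from the base axis. Payload 4.4 kg.
Tool frame: the origin (TCP) lies on the centre line of the jaws, within the pads' length; the fingertips stand 19 mm ahead of it and the grasp point (between the pads) is the TCP; z points along the fingers, y is the line along which they close (so a half turn about z gives the same grasp; the last joint's range is limited). The gripper opens to 85 mm and grips with 20 to 120 N. Pads are 22 mm wide; open, the fingers measure 114 mm over their backs; the gripper's body (76 mm by 85 mm) begins 54 mm behind the grasp point. The pads swing forward as they close: fully open they stand 13 mm farther back than shut.
Start: joints at [-0.066, 0.628, 0.038, 1.517, -0.027, 0.996, -0.02], TCP at [650.014, 0.027, 222.513] pointing down, gripper open.
Joint ranges: [-3.06, 3.06], [-0.37, 2.12], [-1.25, 1.32], [0.18, 2.47], [-1.1, 4.24], [0.23, 1.98], [-2.94, 2.94]. Speed limits (rad/s): [2.57, 2.57, 3.14, 3.14, 3.14, 3.14, 3.14].

INTERFACE

Orientations are given as [roll, pitch, yaw] about the fixed x, y, z axes, in that order (R = Rz(yaw) Ry(pitch) Rx(roll)).
In Python, from cell import ctrl, viewer, silhouettes gives the robot as it stands.
- The arm moves only by the shell command python3 -m creep 'ROWS'. ROWS is JSON, a list of rows, each an object with "jaw": the gripper command: -1 is shut, 1 is fully open, values between are in proportion; "xyz": the shift along the tool's x, y, z in mm, a list of three; "angular": the turn, a rotation vector about the tool's x, y, z in rad, a list of three. In form: [{"jaw": jaw, "xyz": [tx, ty, tz], "angular": [rx, ry, rz]}, ...]. A call has 1 to 12 rows; each row is the pose to reach, as a shift and turn from the pose commanded when the call began, along the tool's axes at that moment; what a row does not reach only later rows make up. A row lasts 1/8 s, in which the tool goes at most 62.5 mm and 10.7 degrees, less where a joint would pass 70% of its speed; a pose out of reach is approached as far as the arm can. A call with a gripper value outside its range is refused whole. The fingers move at their own pace and stop on an object; the grip force is fixed at half the most. Time passes only in rows, so rows that repeat a pose let the fingers close. It gives the time, the measured TCP pose, the force, the opening and the grip force at its end, in the units of the state.
- ctrl.read_state(): the state, without advancing time (a new reading comes with each control period).
- viewer.get_image(name): name is "scene" or "side" or "wrist"; returns (picture, depth): 400x640x3 uint8, red, green, blue; 400x640 float32, mm along the optical axis (not along the pixel's ray), 0 where there is no reading.
- viewer.camera_model(name): a dict with "fx", "fy", "cx", "cy" (pixels), "dist" ([k1, k2, p1, p2, k3] as OpenCV has them; the pictures are not rectified), "T" (4x4, takes a point from camera to world coordinates). Camera axes: x right, y down, z forward; pixel columns grow to the right and rows downward; lengths in mm; the calibration is good to about 2 mm. A picture is of the moment at which its call begins: read the wrist's pose just before it. camera_model takes no time and is no camera call; for the wrist camera it gives the pose at the moment of the call.
- ctrl.finish_job(): hands the job in; it is judged then, once.
Trained networks look in the newest picture that a camera, given by its name, has taken for a name from the list of things; names that differ only in an ending like _2 or _b are one class to them, and where a whole thing is asked for, a point or a joint stands for the part that bears it (a point fixed in the world has none). Each returns a list of dicts, best first, with "score" (0 to 1); they miss things now and then, are a little off and sometimes report something else, mostly with a low value. They report only what shows in the picture. A call takes as long as a camera call. They do not tell look-alikes from the thing itself.
- silhouettes(camera, target): "pixels" (400x640 bool, what is visible of it) and "xy" ([column, row] in pixels, amid what is visible of it).
The state is a dict: "clock": time; "qpos": joint angles; "qd": joint speeds; "tau": joint torques, N m; "eef_pos": TCP position; "tool_rot": TCP orientation; "force": force on the tool from outside, world axes, zero at the start; "torque": the same for the moment, N m; "width": finger opening in mm; "gripper_force": force on a finger pad.
Only numpy, scipy, OpenCV 4.12 (cv2) and the standard library are available. Lean on these libraries where they do the work, as an engineer would, in place of code of your own. Each camera call takes 0.05 s, during which the arm holds its last target. There are 200 camera calls.

## Working session

There is one attempt and no reset: what is moved stays moved. The work goes in short steps, Python scripts to look and compute and a shell command to move; the robot and the scene stay as the last step left them, time stands still between calls to the robot, and variables do not carry over. Pictures are saved under pics/ and viewed, at most 10 in all, crops included, and the job is handed in when it is done.

```bash
mkdir -p pics; cat > h.py <<'E'
import numpy as np, cv2
from cell import ctrl, viewer, silhouettes
def grab(n):
    im,d=viewer.get_image(n); return im,d,viewer.camera_model(n)
def world(uv,d,m):
    "pixels Nx2 with depths -> world mm"
    K=np.array([[m['fx'],0,m['cx']],[0,m['fy'],m['cy']],[0,0,1]])
    r=cv2.undistortPoints(np.float64(uv).reshape(-1,1,2),K,np.float64(m['dist']))[:,0]
    T=np.array(m['T']); p=np.c_[r,np.ones(len(r))]
    return (p*np.asarray(d).reshape(-1,1))@T[:3,:3].T+T[:3,3]
def onplane(uv,z,m):
    T=np.array(m['T']); a=world(uv,np.ones(len(uv)),m)-T[:3,3]
    return T[:3,3]+a*((z-T[2,3])/a[:,2])[:,None]
E
python3 - <<'E'
from h import *
for n in('scene','side'):
    im,d,m=grab(n); cv2.imwrite(f'pics/{n}0.png',im[...,::-1]); print(n,np.round(m['T'],2).tolist())
    for t in('coaster','rail','salt_shaker','jam_jar','kitchen_timer','tin_tomatoes'):
        for r in silhouettes(n,t)[:4]:
            p=r['pixels']&(d>0); v,u=np.nonzero(p)
            if len(u)<5: continue
            w=world(np.c_[u,v],d[v,u],m); print(t,round(r['score'],2),np.round(r['xy']),len(u),np.round(np.percentile(w,[3,50,97],axis=0)).tolist())
s=ctrl.read_state();print(s)
E
```

```text
scene [[-0.41, -0.66, 0.63, -167.19], [-0.91, 0.29, -0.3, 525.07], [0.02, -0.69, -0.72, 810.61], [0.0, 0.0, 0.0, 1.0]]
coaster 0.87 [322. 255.] 1164 [[304.0, 233.0, 7.0], [338.0, 274.0, 23.0], [384.0, 314.0, 26.0]]
coaster 0.72 [345. 204.] 443 [[433.0, 118.0, 3.0], [461.0, 152.0, 16.0], [493.0, 182.0, 19.0]]
rail 0.87 [332. 174.] 1167 [[502.0, -20.0, 1.0], [574.0, 124.0, 22.0], [640.0, 298.0, 30.0]]
salt_shaker 0.88 [381. 126.] 317 [[685.0, -160.0, 1.0], [693.0, -88.0, 46.0], [791.0, -76.0, 86.0]]
jam_jar 0.6 [190. 244.] 1091 [[445.0, 518.0, 1.0], [458.0, 548.0, 73.0], [505.0, 577.0, 86.0]]
kitchen_timer 0.82 [410. 166.] 466 [[489.0, -116.0, 6.0], [506.0, -83.0, 42.0], [544.0, -63.0, 57.0]]
kitchen_timer 0.59 [331. 172.] 1237 [[502.0, -19.0, -1.0], [575.0, 121.0, 20.0], [641.0, 297.0, 30.0]]
tin_tomatoes 0.78 [200. 220.] 628 [[510.0, 489.0, 8.0], [542.0, 512.0, 55.0], [579.0, 555.0, 59.0]]
side [[-0.87, -0.3, 0.39, 82.3], [-0.49, 0.56, -0.67, 985.7], [-0.02, -0.77, -0.63, 750.95], [0.0, 0.0, 0.0, 1.0]]
coaster 0.92 [371. 230.] 1067 [[307.0, 235.0, 0.0], [345.0, 285.0, 22.0], [389.0, 
[... 686 characters left out ...]
.0, 57.0]]
{'clock': 0.7, 'qpos': array([-0.06579818,  0.62838719,  0.03851906,  1.51738303, -0.02699823,
        0.99633585, -0.02000788]), 'qd': array([-0.00022951, -0.00054796, -0.0005555 , -0.00053453,  0.00033376,
        0.00087808,  0.00010997]), 'tau': array([ 5.45227576e-04, -5.63118732e+01,  1.22598454e+00, -1.93747205e+01,
        1.09434748e-02,  1.46593244e-03,  2.29778117e-06]), 'eef_pos': array([6.50012240e+02, 1.47542213e-02, 2.22527523e+02]), 'tool_rot': array([ 3.14158780e+00, -2.45804366e-05,  1.57074754e+00]), 'force': array([-0.23480017, -0.00540831, -0.60004875]), 'torque': array([ 0.00586696, -0.00572279, -0.02029763]), 'gripper_force': 0.0, 'width': 85.18515338852926}
```

```bash
python3 -c "
import cv2
a=cv2.imread('pics/scene0.png')[95:305,160:460];b=cv2.imread('pics/side0.png')[95:305,200:460]
cv2.imwrite('pics/c1.png',cv2.resize(a,None,fx=2.6,fy=2.6,interpolation=2))"
```

```text
(no output)
```

View pics/c1.png

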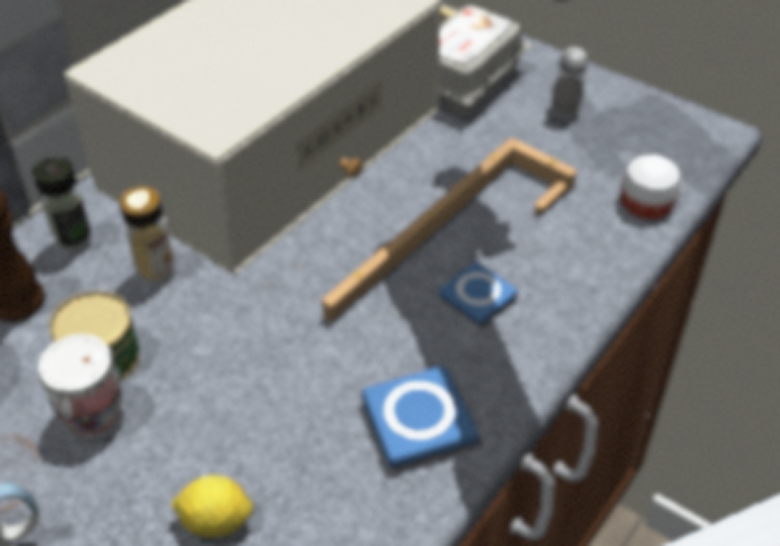

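The crop shows two blue coasters: the small one at scene pixel (345,204), about 60 mm wide and about 17 mm high, and a large one at (322,255), about 80 mm wide and 24 mm high. The small one nearer the rail fits the description. The rail's pocket is at about (355-380,150-175), and a big box stands behind the rail. Next is the wrist view.

```bash
python3 - <<'E'
from h import *
im,d,m=grab('wrist'); cv2.imwrite('pics/w0.png',im[...,::-1]); print(np.round(m['T'],2).tolist(), (d>0).mean())
np.savez('w0.npz',im=im,d=d,**{k:np.array(m[k]) for k in m})
for t in('coaster','rail'):
    for r in silhouettes('wrist',t)[:3]:
        p=r['pixels']&(d>0); v,u=np.nonzero(p); w=world(np.c_[u,v],d[v,u],m); print(t,r['score'],r['xy'],len(u),np.round(np.percentile(w,[3,50,97],axis=0)).tolist())
# box extents in scene
im,d,m=grab('scene'); v,u=np.nonzero(d>0); w=world(np.c_[u,v],d[v,u],m)
s=(w[:,2]>100)&(w[:,0]>500)&(w[:,0]<900)&(w[:,1]>-200)&(w[:,1]<450); print('tall',s.sum(),np.percentile(w[s],[1,5,50,95,99],axis=0).round().tolist())
E
```

```text
[[1.0, -0.0, 0.0, 650.16], [-0.0, -0.95, -0.32, 82.62], [0.0, 0.32, -0.95, 374.76], [0.0, 0.0, 0.0, 1.0]] 0.9960234375
coaster 0.55 [135.4, 28.4] 3483 [[439.0, 118.0, 10.0], [470.0, 145.0, 17.0], [501.0, 168.0, 19.0]]
rail 0.9 [293.8, 118.1] 4640 [[561.0, -20.0, 5.0], [605.0, 43.0, 28.0], [651.0, 159.0, 30.0]]
tall 17015 [[583.0, -197.0, 103.0], [612.0, -186.0, 117.0], [765.0, 275.0, 167.0], [888.0, 437.0, 431.0], [898.0, 447.0, 462.0]]
```

View pics/w0.png

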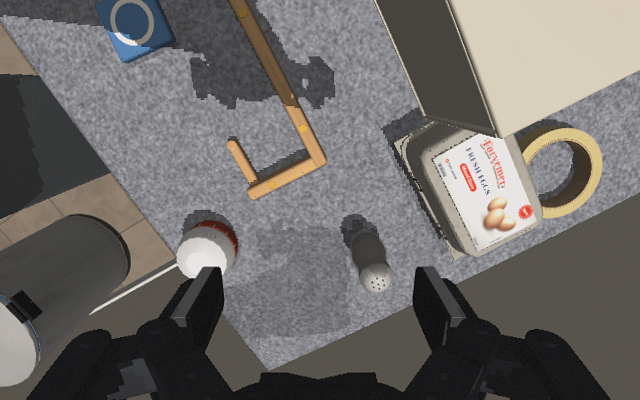

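The wrist view shows the pocket (stop/rail corner at about (320,160), lip nose at (233,145)) and the coaster at the top left (135,28). I'll shut the jaws and shift so both are in view.

```bash
python3 -m creep '[{"jaw":-1,"xyz":[30,-25,-15],"angular":[0,0,0]},{"jaw":-1,"xyz":[80,-75,-40],"angular":[0,0,0]},{"jaw":-1,"xyz":[130,-100,-50],"angular":[0,0,0]},{"jaw":-1,"xyz":[130,-100,-50],"angular":[0,0,0]},{"jaw":-1,"xyz":[130,-100,-50],"angular":[0,0,0]}]'
cat > meas.py <<'E'
from h import *
import sys
def fit(show=None):
    im,d,m=grab('wrist')
    if show: cv2.imwrite(show,im[...,::-1])
    v,u=np.nonzero(d>0); w=world(np.c_[u,v],d[v,u],m); c=im[v,u].astype(int)
    hsv=cv2.cvtColor(im,cv2.COLOR_RGB2HSV)[v,u].astype(int)
    sil=[r['pixels'] for r in silhouettes('wrist','coaster')]
    out={}
    # coaster: blue-ish top
    b=(hsv[:,0]>98)&(hsv[:,0]<125)&(hsv[:,1]>90)&(w[:,2]>9)&(w[:,2]<21)&(w[:,0]>380)&(w[:,0]<700)&(w[:,1]>-50)&(w[:,1]<300)
    mask=np.zeros(d.shape,np.uint8); mask[v[b],u[b]]=255
    mask=cv2.morphologyEx(mask,cv2.MORPH_OPEN,np.ones((3,3)))
    cs,_=cv2.findContours(mask,cv2.RETR_EXTERNAL,cv2.CHAIN_APPROX_NONE)
    for k in sorted(cs,key=cv2.contourArea)[::-1][:2]:
        if cv2.contourArea(k)<500: continue
        p=onplane(k[:,0],16,m)[:,:2].astype(np.float32)
        (cx,cy),sz,a=cv2.minAreaRect(p); out.setdefault('coaster',[]).append(((cx,cy),sz,a))
    # rail: wood tops at z 24..31
    wd=(hsv[:,0]>8)&(hsv[:,0]<24)&(hsv[:,1]>70)&(w[:,2]>23)&(w[:,2]<32)&(w[:,0]<720)&(w[:,1]>-80)&(w[:,1]<360)
    out['wood']=w[wd]; out['im']=im; out['m']=m
    return out
E
python3 - <<'E'
from meas import *
o=fit('pics/w1.png'); print(o['coaster']); p=o['wood']; print(len(p),p[:,2].mean())
P=p[:,:2]
# long rail line by RANSAC-ish: fitLine after rejecting
sel=P[P[:,1]>40]
for _ in range(4):
    vx,vy,x0,y0=cv2.fitLine(sel.astype(np.float32),cv2.DIST_HUBER,0,.01,.01).ravel()
    t=np.array([vx,vy]); t=t*np.sign(t[1]); n=np.array([t[1],-t[0]])
    e=(P-[x0,y0])@n; sel=P[abs(e)<9]
e=(P-[x0,y0])@n; s=(P-[x0,y0])@t
ln=abs(e)<12
print('t',t,'n',n,'e pct',np.percentile(e[ln],[2,10,50,90,98]),'s',np.percentile(s[ln],[.5,99.5]))
st=(e<-20)&(e>-80); print('stop s',np.percentile(s[st],[3,10,50,90,97]),'e',np.percentile(e[st],[1,50]),st.sum())
thick=14; inner=np.percentile(e[ln],50)-7; y0s=np.percentile(s[st],50)+7
O=np.array([x0,y0])+n*inner+t*y0s; print('origin',O,'yaw(of rail x)',np.arctan2(n[1],n[0]))
np.savez('rail.npz',O=O,t=t,n=n)
for c in o['coaster']: q=np.array(c[0])-O; print('coaster in rail',q@n,q@t,'angle deg rel', (np.degrees(np.arctan2(n[1],n[0]))-c[2]+45)%90-45)
E
```

```text
clock: 1.52
eef_pos: [550.2, 130.2, 272.8]
tool_rot: [3.141, 0.0, 1.572]
force: [0.6, -0.3, -0.4]
width: 0.1
gripper_force: 0.0
[((469.27398681640625, 149.18902587890625), (59.46232223510742, 59.11897277832031), 20.461694717407227)]
3650 28.12186513253411
t [-0.45047423  0.8927894 ] n [0.8927894  0.45047423] e pct [-6.64058091 -5.48599087 -0.03596688  5.43390294  6.53914535] s [-182.94068497  145.36729095]
stop s [-184.8124734  -183.33323649 -176.94443979 -172.80470171 -172.39299171] e [-66.31157284 -42.90614341] 346
origin [640.81155192  16.41294767] yaw(of rail x) 0.46729648
coaster in rail -93.33472193100353 195.81433128862835 angle deg rel 6.31242
```

View pics/w1.png

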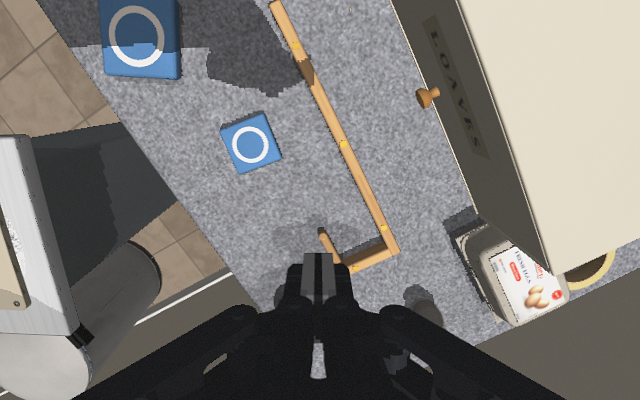

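The view shows the small coaster at (250,142), the rail running from (275,3) to (395,250), and the pocket partly hidden by the fingers at (320-395,230-270). The measured coaster is 59.5 x 59.1 mm, which fits. I'll refine the pocket corner from the first, unobstructed wrist image.

```bash
python3 - <<'E'
from h import *
z=np.load('w0.npz'); r=np.load('rail.npz'); O,t,n=r['O'],r['t'],r['n']
m={k:z[k] for k in('fx','fy','cx','cy','dist','T')}; im,d=z['im'],z['d']
h=cv2.cvtColor(im,cv2.COLOR_RGB2HSV).astype(int)
v,u=np.nonzero((d>0)&(h[...,0]>8)&(h[...,0]<24)&(h[...,1]>70)); w=world(np.c_[u,v],d[v,u],m)
k=(w[:,2]>24)&(w[:,2]<32)&(w[:,0]<720)&(w[:,1]>-80); q=w[k][:,:2]-O; x,y=q@n,q@t
ok=(abs(x)<100)&(abs(y)<340); x,y=x[ok],y[ok]
l=(y>20)&(abs(x-7)<15); s=(x<-10)&(x>-70)&(abs(y+7)<15)
print('long x',np.percentile(x[l],[2,50,98]),np.polyfit(y[l],x[l],1)); print('stop y',np.percentile(y[s],[2,50,98]),'x',np.percentile(x[x<0],[.5]),np.polyfit(x[s],y[s],1))
k=(w[:,2]>10)&(w[:,2]<18)&(w[:,0]<720); q=w[k][:,:2]-O;x,y=q@n,q@t; k=(x<-40)&(x>-100)&(y>0)&(y<80); print('lip',np.percentile(x[k],[2,50,98]),np.percentile(y[k],[2,98]))
# target: TCP, in the tool frame now
s=ctrl.read_state(); print(s['eef_pos'],s['tool_rot'])
E
```

```text
long x [ 1.46060933  8.18019551 14.7110727 ] [-5.81312664e-03  8.69609988e+00]
stop y [-14.18767504  -7.22818146  -1.08368258] x [-76.94587181] [ 5.80578356e-04 -7.29107471e+00]
lip [-74.72265791 -68.66568988 -63.62455958] [ 1.38631659 50.78516027]
[550.6835712  128.19799833 272.21129673] [3.14149651e+00 1.24530911e-03 1.56844674e+00]
```

```bash
python3 -m creep '[{"jaw":-1,"xyz":[-3,-45,50],"angular":[0,0,-0.155]},{"jaw":-1,"xyz":[-6,-90,100],"angular":[0,0,-0.31]},{"jaw":-1,"xyz":[-9,-137,150],"angular":[0,0,-0.467]},{"jaw":-1,"xyz":[-9,-137,180],"angular":[0,0,-0.467]},{"jaw":-1,"xyz":[-9,-137,180],"angular":[0,0,-0.467]},{"jaw":-1,"xyz":[-9,-137,180],"angular":[0,0,-0.467]},{"jaw":-1,"xyz":[-9,-137,180],"angular":[0,0,-0.467]}]'
python3 - <<'E'
from h import *
im,d,m=grab('side'); cv2.imwrite('pics/s1.png',cv2.resize(im[60:360,150:550,::-1],None,fx=2,fy=2)); s=ctrl.read_state(); print(s['eef_pos'],s['tool_rot'],s['force'],s['clock'])
r=np.load('rail.npz');q=s['eef_pos'][:2]-r['O'];print(q@r['n'],q@r['t'])
E
```

```text
clock: 2.5
eef_pos: [415.3, 121.2, 93.8]
tool_rot: [3.138, 0.001, 2.037]
force: [-0.9, 0.3, -0.2]
width: -0.0
gripper_force: 0.0
[414.94929852 121.24673627  93.75800196] [3.13805135e+00 6.46048140e-04 2.03683266e+00] [-0.27188136 -0.10783549  0.42360738] 2.55
-154.4225105399836 195.33962292525456
```

View pics/s1.png

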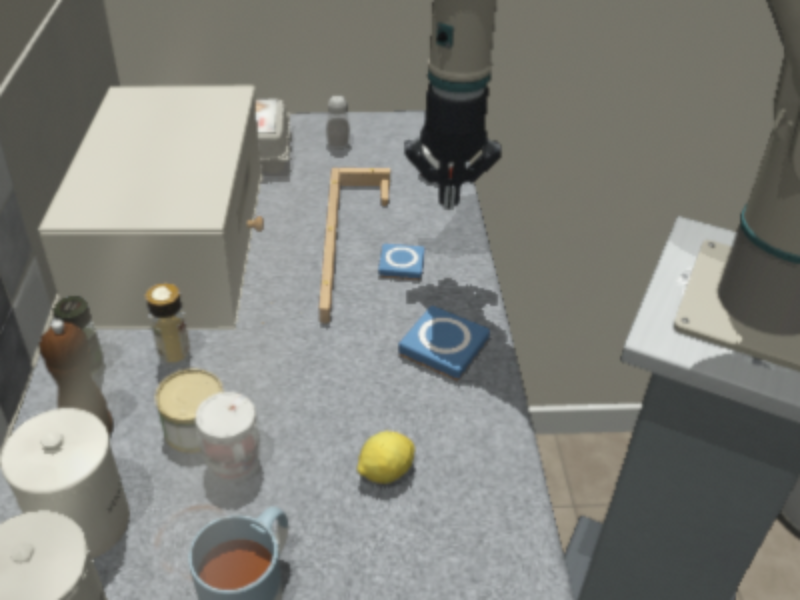

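The hand (crop (450,195)) hangs on the robot's side of the small coaster (400,260), clear of everything. Descending next.

```bash
python3 -m creep '[{"jaw":-1,"xyz":[0,0,40],"angular":[0,0,0]},{"jaw":-1,"xyz":[0,0,60],"angular":[0,0,0]},{"jaw":-1,"xyz":[0,0,67],"angular":[0,0,0]},{"jaw":-1,"xyz":[0,0,67],"angular":[0,0,0]},{"jaw":-1,"xyz":[0,0,67],"angular":[0,0,0]}]'
```

```text
clock: 3.18
eef_pos: [413.7, 120.9, 26.2]
tool_rot: [3.141, 0.0, 2.037]
force: [0.1, -0.3, 0.4]
width: -0.2
gripper_force: 0.0
```

```bash
python3 -m creep '[{"jaw":-1,"xyz":[0,7,0],"angular":[0,0,0]},{"jaw":-1,"xyz":[0,12,0],"angular":[0,0,0]},{"jaw":-1,"xyz":[0,17,0],"angular":[0,0,0]},{"jaw":-1,"xyz":[0,22,0],"angular":[0,0,0]},{"jaw":-1,"xyz":[0,27,0],"angular":[0,0,0]},{"jaw":-1,"xyz":[0,32,0],"angular":[0,0,0]},{"jaw":-1,"xyz":[0,37,0],"angular":[0,0,0]},{"jaw":-1,"xyz":[0,42,0],"angular":[0,0,0]},{"jaw":-1,"xyz":[0,47,0],"angular":[0,0,0]},{"jaw":-1,"xyz":[0,52,0],"angular":[0,0,0]},{"jaw":-1,"xyz":[0,57,0],"angular":[0,0,0]},{"jaw":-1,"xyz":[0,57,0],"angular":[0,0,0]}]'
cat > cs.py <<'E'
from h import *
r=np.load('rail.npz');O,t,n=r['O'],r['t'],r['n']; ya=np.degrees(np.arctan2(n[1],n[0]))
s=ctrl.read_state(); q=s['eef_pos'][:2]-O; print('tcp rail',q@n,q@t,s['eef_pos'][2],'F rail',s['force'][:2]@n,s['force'][:2]@t,s['force'][2],s['clock'])
for c in('scene','side','wrist'):
    im,d,m=grab(c); h=cv2.cvtColor(im,cv2.COLOR_RGB2HSV)
    v,u=np.nonzero(d>0); w=world(np.c_[u,v],d[v,u],m); q=w[:,:2]-O; x,y=q@n,q@t; hh=h[v,u].astype(int)
    b=(w[:,2]>11)&(w[:,2]<22)&(x>-135)&(x<5)&(y>-5)&(y<260)&(hh[:,0]>98)&(hh[:,0]<125)&(hh[:,1]>90)
    mask=np.zeros(d.shape,np.uint8); mask[v[b],u[b]]=255
    cs,_=cv2.findContours(mask,cv2.RETR_EXTERNAL,cv2.CHAIN_APPROX_NONE)
    if not cs: print(c,'none'); continue
    k=max(cs,key=cv2.contourArea); p=onplane(k[:,0],16,m)[:,:2]-O
    p=np.c_[p@n,p@t].astype(np.float32); R=cv2.minAreaRect(p)
    print(c,np.round(R[0],1),'size',np.round(R[1],1),'ang',round((R[2]+45)%90-45,1),'ext',p.min(0).round(1),p.max(0).round(1))
E
python3 cs.py
```

```text
clock: 4.68
eef_pos: [464.4, 147.0, 25.5]
tool_rot: [3.141, -0.0, 2.038]
force: [-0.3, -0.2, 1.2]
width: -0.3
gripper_force: 0.0
tcp rail -98.71658494027231 196.05227885558543 25.50809503261457 F rail -0.39128093871435565 -0.05260715836725787 1.2019031251364385 4.675
scene [-98.1 201.4] size [58.6 60.3] ang -3.3 ext [-128.3  172.8] [-67.7 231.9]
side [-91.9 204.4] size [57.1 55. ] ang -1.6 ext [-119.3  175.4] [-64.1 232.8]
wrist [-94.5 198.5] size [60.5 59. ] ang -6.3 ext [-126.3  165.6] [-62.9 231.2]
```

```bash
python3 - <<'E'
from h import *
im,d,m=grab('side'); im2,_,_=grab('wrist')
a=cv2.resize(im[130:260,280:440,::-1],(400,325)); b=cv2.resize(im2[...,::-1],(400,250))
cv2.imwrite('pics/x1.png',np.vstack([a,b])); print(ctrl.read_state()['eef_pos'])
E
```

```text
[463.68829922 146.56000774  25.50719165]
```

View pics/x1.png

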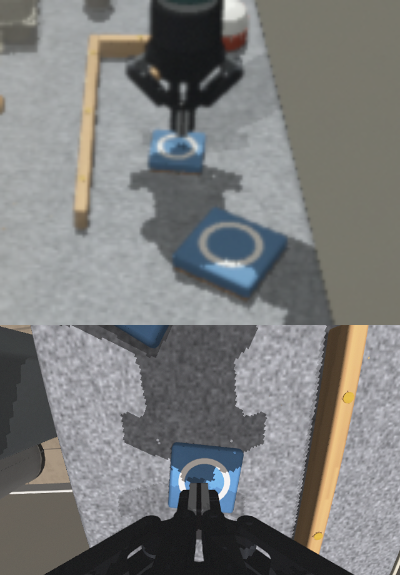

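The fingertip sits over the coaster's top, not behind it (side crop (180,130), wrist crop (200,490)), and the coaster is unmoved. I'll measure the real tip height from depth.

```bash
python3 - <<'E'
from h import *
s=ctrl.read_state(); e=s['eef_pos']; r=np.load('rail.npz');t,n=r['t'],r['n']
for c in('side','scene','wrist'):
    im,d,m=grab(c); v,u=np.nonzero((d>0)&(im.max(2)<110)); w=world(np.c_[u,v],d[v,u],m); hs=cv2.cvtColor(im,cv2.COLOR_RGB2HSV)[v,u]
    q=w[:,:2]-e[:2]; x,y=q@n,q@t; k=(abs(x)<45)&(abs(y)<30)&(w[:,2]>17.5)&(w[:,2]<60)&(hs[:,1]<90)
    for z in range(16,60,6):
        j=k&(w[:,2]>=z)&(w[:,2]<z+6)
        if j.sum()>3: print(c,z,j.sum(),'x',np.percentile(x[j],[5,95]).round(1),'y',np.percentile(y[j],[5,95]).round(1))
E
```

```text
side 34 5 x [ 0.2 10. ] y [ 5.2 12.8]
side 40 11 x [-9.2  8.5] y [ 4.7 13.1]
side 46 16 x [-8.3 14.1] y [ 5.  14.4]
side 52 18 x [-10.1  12. ] y [ 5.6 12.6]
side 58 6 x [-7.3 13. ] y [ 7.3 11.6]
scene 40 9 x [-7.9  7.7] y [ 5.9 11.9]
scene 46 19 x [-14.   11.2] y [-2.6 13.1]
scene 52 16 x [-14.2   7. ] y [ 0.8 12.5]
scene 58 8 x [-14.4   4.1] y [-2. 12.]
wrist 34 38 x [-5.2  6.3] y [10.9 11.7]
wrist 40 283 x [-10.1  11.2] y [ 7.  11.8]
wrist 46 418 x [-11.5  12.7] y [ 6.8 11.8]
wrist 52 452 x [-11.4  12.7] y [ 6.8 11.8]
wrist 58 163 x [-11.2  12.6] y [ 6.8 11.8]
```

```bash
python3 - <<'E'
from h import *
s=ctrl.read_state(); e=s['eef_pos']; r=np.load('rail.npz');t,n=r['t'],r['n']; print(e,s['qpos'].round(3).tolist(),s['width'])
for c in('side','scene','wrist'):
    im,d,m=grab(c); v,u=np.nonzero(d>0); w=world(np.c_[u,v],d[v,u],m)
    q=w[:,:2]-e[:2]; x,y=q@n,q@t; k=(abs(x)<20)&(abs(y)<20)&(w[:,2]<60)
    for z in range(0,52,4):
        j=k&(w[:,2]>=z)&(w[:,2]<z+4)
        if j.sum()>2: print(c,z,j.sum(),'x',np.percentile(x[j],[5,95]).round(1),'y',np.percentile(y[j],[5,95]).round(1),'rgb',np.median(im[v[j],u[j]],0))
E
```

```text
[463.8266779  146.62747663  25.52273809] [-0.15, 0.754, -0.318, 2.107, 0.629, 0.373, -0.514] 0.04643009732316838
side 12 74 x [-17.4  18.6] y [-15.   17.9] rgb [111.5 141.  163.5]
side 16 45 x [-17.2  18.1] y [-14.9  17.1] rgb [116. 147. 172.]
side 36 4 x [ 0.9 12.9] y [ 6.3 12.7] rgb [ 89.  105.  117.5]
side 40 13 x [-6.4 12.2] y [ 4.6 14.9] rgb [65. 75. 84.]
side 44 11 x [-9.3  7.1] y [ 6.4 11.9] rgb [63. 63. 65.]
side 48 8 x [-8.6 13. ] y [ 6.  13.2] rgb [57.5 59.  59. ]
scene 12 59 x [-18.4  17.4] y [-16.9  18.3] rgb [102. 129. 158.]
scene 16 76 x [-17.5  16.4] y [-14.9  17.9] rgb [105.5 131.  162. ]
scene 40 10 x [-12.5   7.7] y [-3.5 13.2] rgb [ 80.   94.  109.5]
scene 44 11 x [-11.9   6.9] y [ 2.7 11.9] rgb [63. 66. 71.]
scene 48 14 x [-13.8  11.2] y [-0.4 11.6] rgb [59. 62. 65.]
wrist 12 83 x [-19.7  19.2] y [-17.   19.6] rgb [100. 144. 142.]
wrist 16 3268 x [-18.6  18.7] y [-8.  18.9] rgb [104. 145. 142.]
wrist 36 39 x [-5.4  5.8] y [10.7 11.6] rgb [67. 65. 64.]
wrist 40 180 x [-10.2  11.1] y [ 6.9 11.7] rgb [75.5 75.  74. ]
wrist 44 242 x [-11.7  12.3] y [ 7.  11.8] rgb [31. 31. 32.]
wrist 48 283 x [-11.6  12.8] y [ 6.9 11.8] rgb [32. 32. 33.]
```

All three cameras put the tip at z ≈ 37, so it stands about 12 mm above the reported TCP height and not 19 mm below. I trust the measurement. I'll back off and come down in steps while watching the force.

```bash
python3 -m creep '[{"jaw":-1,"xyz":[0,-30,0],"angular":[0,0,0]},{"jaw":-1,"xyz":[0,-55,0],"angular":[0,0,0]},{"jaw":-1,"xyz":[0,-55,10],"angular":[0,0,0]},{"jaw":-1,"xyz":[0,-55,16],"angular":[0,0,0]},{"jaw":-1,"xyz":[0,-55,20],"angular":[0,0,0]},{"jaw":-1,"xyz":[0,-55,20],"angular":[0,0,0]}]'
cat > tip.py <<'E'
from h import *
s=ctrl.read_state(); e=s['eef_pos']; r=np.load('rail.npz');t,n=r['t'],r['n']; print(e,s['force'],s['clock'])
for c in('side','scene','wrist'):
    im,d,m=grab(c); v,u=np.nonzero(d>0); w=world(np.c_[u,v],d[v,u],m)
    q=w[:,:2]-e[:2]; x,y=q@n,q@t; k=(abs(x)<16)&(abs(y)<16)&(w[:,2]<60)
    for z in range(2,44,4):
        j=k&(w[:,2]>=z)&(w[:,2]<z+4)
        if j.sum()>2: print(c,z,j.sum(),'x',np.percentile(x[j],[5,95]).round(1),'y',np.percentile(y[j],[5,95]).round(1),'rgb',np.median(im[v[j],u[j]],0))
E
python3 tip.py
```

```text
clock: 5.98
eef_pos: [414.7, 121.9, 5.3]
tool_rot: [-3.141, -0.0, 2.038]
force: [0.1, 0.4, -0.5]
width: 0.5
gripper_force: 0.0
[414.68238999 121.90418054   5.32335292] [ 0.09562668  0.3877494  -0.5394964 ] 5.975
side 14 4 x [-3.3  6.9] y [ 9.9 11.2] rgb [ 97. 100. 101.]
side 18 7 x [-5.5 12. ] y [ 5.1 12.3] rgb [83. 86. 87.]
side 22 10 x [-10.4  14.5] y [ 0.5 13.1] rgb [71.5 73.  74.5]
side 26 14 x [-6.8 15.6] y [-3.9 13.8] rgb [77.5 80.  80. ]
side 30 13 x [-11.   14.4] y [ 1.  12.5] rgb [71. 74. 74.]
side 34 12 x [-9.4 12.3] y [ 5.4 12.8] rgb [61.5 63.  63.5]
side 38 11 x [-9.2 12.7] y [ 6.4 13.3] rgb [65. 66. 66.]
side 42 10 x [-6.6 14.2] y [ 6.2 13.1] rgb [58.  59.5 60.5]
scene 2 4 x [-14.9  -3.8] y [-9.8 14.4] rgb [82. 85. 90.]
scene 18 5 x [-5.9  5.7] y [ 7.5 11. ] rgb [68. 70. 73.]
scene 22 8 x [-11.3  10.1] y [ 5.3 13.4] rgb [63.  66.5 70. ]
scene 26 12 x [-13.8   7.5] y [-2.9 12.1] rgb [61.5 63.5 67. ]
scene 30 10 x [-12.8  11.3] y [ 1.4 12. ] rgb [55.  57.5 61. ]
scene 34 12 x [-14.5   9.9] y [ 4.5 12.6] rgb [55.5 57.  62. ]
scene 38 13 x [-14.    7.1] y [ 0.7 13.1] rgb [47. 49. 56.]
scene 42 10 x [-13.8   9.4] y [ 0.4 12.5] rgb [35.  40.5 45.5]
wrist 2 52 x [-12.8  14.5] y [-2.4 15.5] rgb [91. 91. 94.]
wrist 18 92 x [-5.5  6.8] y [10.8 11.7] rgb [76. 76. 78.]
wrist 22 232 x [-10.7  12.1] y [ 6.8 11.8] rgb [39.  38.5 38.5]
wrist 26 268 x [-11.7  12.7] y [ 6.9 11.7] rgb [32.5 33.  33.5]
wrist 30 299 x [-11.6  12.9] y [ 6.8 11.7] rgb [37. 37. 39.]
wrist 34 332 x [-11.8  12.9] y [ 6.8 11.8] rgb [38. 39. 41.]
wrist 38 349 x [-11.7  12.8] y [ 6.8 11.7] rgb [32. 31. 33.]
wrist 42 363 x [-11.5  13. ] y [ 7.2 11.7] rgb [32. 32. 33.]
```

Confirmed: the tip is at z ≈ 17 with TCP z at 5.3, so 13 mm more is needed.

```bash
python3 -m creep '[{"jaw":-1,"xyz":[0,0,5],"angular":[0,0,0]},{"jaw":-1,"xyz":[0,0,9],"angular":[0,0,0]},{"jaw":-1,"xyz":[0,0,12],"angular":[0,0,0]},{"jaw":-1,"xyz":[0,0,12],"angular":[0,0,0]}]'; python3 tip.py | grep -E '^\[|wrist (2|6|10|14)|side (2|6|10|14) '
```

```text
clock: 6.62
eef_pos: [414.8, 121.9, -6.5]
tool_rot: [-3.141, -0.0, 2.038]
force: [-0.6, 0.2, -0.2]
width: -0.3
gripper_force: 0.0
[414.76142593 121.90990197  -6.53465219] [-0.61857303  0.21713926 -0.18308748] 6.625
side 6 7 x [-3.4  8.6] y [ 7.2 11.7] rgb [83. 86. 86.]
side 10 8 x [-6.7 14.3] y [ 6.5 14. ] rgb [75.  77.  77.5]
side 14 15 x [-7.4 12.6] y [ 6.6 13.1] rgb [50. 52. 53.]
wrist 2 29 x [-15.6  14.4] y [ 2.7 14.5] rgb [91. 93. 94.]
wrist 6 98 x [-6.4  6.7] y [ 7.  11.7] rgb [76.  76.  77.5]
wrist 10 221 x [-10.9  11.5] y [ 6.9 11.7] rgb [35. 35. 36.]
wrist 14 281 x [-11.7  12.9] y [ 7.  11.8] rgb [33. 33. 34.]
wrist 22 318 x [-11.9  12.8] y [ 6.7 11.8] rgb [37.  37.  39.5]
wrist 26 348 x [-11.5  12.8] y [ 6.9 11.8] rgb [31. 32. 33.]
```

```bash
python3 -m creep '[{"jaw":-1,"xyz":[0,7,0],"angular":[0,0,0]},{"jaw":-1,"xyz":[0,12,0],"angular":[0,0,0]},{"jaw":-1,"xyz":[0,16,0],"angular":[0,0,0]},{"jaw":-1,"xyz":[0,20,0],"angular":[0,0,0]},{"jaw":-1,"xyz":[0,25,0],"angular":[0,0,0]},{"jaw":-1,"xyz":[0,30,0],"angular":[0,0,0]},{"jaw":-1,"xyz":[0,35,0],"angular":[0,0,0]},{"jaw":-1,"xyz":[0,40,0],"angular":[0,0,0]},{"jaw":-1,"xyz":[0,45,0],"angular":[0,0,0]},{"jaw":-1,"xyz":[0,50,0],"angular":[0,0,0]},{"jaw":-1,"xyz":[0,55,0],"angular":[0,0,0]}]'; python3 cs.py
```

```text
clock: 8.15
eef_pos: [464.2, 146.9, -6.5]
tool_rot: [3.142, -0.0, 2.038]
force: [-2.2, -0.3, 0.0]
width: -0.2
gripper_force: 0.5
tcp rail -98.90938782879631 196.05539300206743 -6.505408500423897 F rail -2.0721131956430856 0.7105773076704595 0.03100959626635985 8.15
scene [-58.8 221.2] size [58.5 28.8] ang 5.1 ext [-87.5 204.4] [-29.1 235.7]
side [-54.4 207. ] size [58.6 61.7] ang 2.0 ext [-83.4 175.6] [-25.  238.4]
wrist [-55.1 202.1] size [59.7 60.8] ang 0.2 ext [-85.1 171.7] [-25.2 232.5]
```

The coaster is now aligned, about 25 mm from the rail.

```bash
python3 -m creep '[{"jaw":-1,"xyz":[0,5,0],"angular":[0,0,0]},{"jaw":-1,"xyz":[0,10,0],"angular":[0,0,0]},{"jaw":-1,"xyz":[0,15,0],"angular":[0,0,0]},{"jaw":-1,"xyz":[0,19,0],"angular":[0,0,0]},{"jaw":-1,"xyz":[0,23,0],"angular":[0,0,0]},{"jaw":-1,"xyz":[0,25,0],"angular":[0,0,0]},{"jaw":-1,"xyz":[0,27,0],"angular":[0,0,0]},{"jaw":-1,"xyz":[0,28,0],"angular":[0,0,0]},{"jaw":-1,"xyz":[0,28,0],"angular":[0,0,0]},{"jaw":-1,"xyz":[0,28,0],"angular":[0,0,0]}]'; python3 cs.py
```

```text
clock: 9.55
eef_pos: [486.7, 158.1, -6.7]
tool_rot: [-3.137, 0.001, 2.038]
force: [-5.4, -1.9, 4.6]
width: -0.1
gripper_force: 3.0
tcp rail -73.79419597060581 195.96689488495448 -6.668588614284785 F rail -5.685289280447119 0.7266580088516124 4.551757765599977 9.55
scene [-33.  204.3] size [61.6 59.8] ang 1.3 ext [-64.4 175. ] [ -2.3 234.6]
side [-29.5 207.5] size [58.1 61.8] ang 1.4 ext [-58.5 175.9] [ -0.9 238.7]
wrist [-30.7 201.9] size [59.8 61.2] ang 0.2 ext [-60.6 171.4] [ -0.7 232.5]
```

The coaster is square against the rail: the centre reads x ≈ -31, y ≈ 201, angle about 0. Now I'll go round to its left side.

```bash
python3 -m creep '[{"jaw":-1,"xyz":[0,-8,0],"angular":[0,0,0]},{"jaw":-1,"xyz":[0,-20,0],"angular":[0,0,0]},{"jaw":-1,"xyz":[30,-22,0],"angular":[0,0,0]},{"jaw":-1,"xyz":[64,-22,0],"angular":[0,0,0]},{"jaw":-1,"xyz":[64,-22,0],"angular":[0,0,0]},{"jaw":-1,"xyz":[64,-10,0],"angular":[0,0,0]},{"jaw":-1,"xyz":[64,15,0],"angular":[0,0,0]},{"jaw":-1,"xyz":[64,40,0],"angular":[0,0,0]},{"jaw":-1,"xyz":[64,40,0],"angular":[0,0,0]},{"jaw":-1,"xyz":[64,40,0],"angular":[0,0,0]}]'; python3 cs.py
```

```text
clock: 10.95
eef_pos: [495.4, 233.0, -6.8]
tool_rot: [-3.14, 0.001, 2.036]
force: [-0.4, 0.3, 0.9]
width: -0.4
gripper_force: 0.0
tcp rail -32.29201723942592 258.8350667237717 -6.821310567521083 F rail -0.23005878218726827 0.4440615649714342 0.9327057019003858 10.95
scene [-55.6 205. ] size [20.8 61.6] ang 9.2 ext [-63.9 175.4] [-40.6 235.7]
side [-29.2 203.7] size [ 2.8 17.8] ang 1.9 ext [-30.9 194.8] [-27.5 212.6]
wrist [-32.  210.6] size [11.1  7.5] ang -0.0 ext [-35.7 205. ] [-28.2 216.1]
```

```bash
python3 -m creep '[{"jaw":-1,"xyz":[-7,0,0],"angular":[0,0,0]},{"jaw":-1,"xyz":[-12,0,0],"angular":[0,0,0]},{"jaw":-1,"xyz":[-17,0,0],"angular":[0,0,0]},{"jaw":-1,"xyz":[-22,0,0],"angular":[0,0,0]},{"jaw":-1,"xyz":[-27,0.5,0],"angular":[0,0,0]},{"jaw":-1,"xyz":[-32,0.5,0],"angular":[0,0,0]},{"jaw":-1,"xyz":[-37,1,0],"angular":[0,0,0]},{"jaw":-1,"xyz":[-42,1,0],"angular":[0,0,0]},{"jaw":-1,"xyz":[-47,1,0],"angular":[0,0,0]},{"jaw":-1,"xyz":[-52,1,0],"angular":[0,0,0]},{"jaw":-1,"xyz":[-57,1,0],"angular":[0,0,0]},{"jaw":-1,"xyz":[-57,1,0],"angular":[0,0,0]}]'; python3 cs.py
python3 - <<'E'
from h import *
im,d,m=grab('scene'); im2,_,_=grab('side')
a=cv2.resize(im[110:240,270:430,::-1],(640,520)); cv2.imwrite('pics/y1.png',np.hstack([cv2.resize(im[110:240,270:430,::-1],(400,325)),cv2.resize(im2[110:240,270:430,::-1],(400,325))]))
E
```

```text
clock: 12.6
eef_pos: [523.0, 183.3, -6.5]
tool_rot: [3.141, 0.001, 2.037]
force: [-0.5, -0.6, 0.2]
width: -0.0
gripper_force: 0.0
tcp rail -30.060331410581565 202.0487694575711 -6.454712010473249 F rail -0.7707203672232286 -0.315937720291651 0.1786768232716641 12.6
scene [-56.6 167.9] size [62.5 20.6] ang -11.3 ext [-62.9 135.6] [-41.2 196.8]
side [-48.4 187.4] size [14.1 22.7] ang 0.8 ext [-55.5 176.1] [-41.3 198.7]
wrist [-29.8 159. ] size [21.6  7.6] ang -0.1 ext [-33.5 148.2] [-26.  169.8]
```

View pics/y1.png

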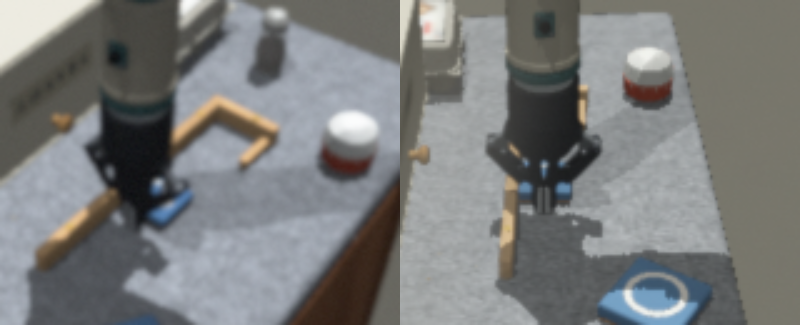

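The left half shows the coaster (165,205) ahead of the finger and against the rail; the path to the pocket is clear. I'll continue.

```bash
python3 -m creep '[{"jaw":-1,"xyz":[-5,0,0],"angular":[0,0,0]},{"jaw":-1,"xyz":[-10,0,0],"angular":[0,0,0]},{"jaw":-1,"xyz":[-15,0,0],"angular":[0,0,0]},{"jaw":-1,"xyz":[-20,0,0],"angular":[0,0,0]},{"jaw":-1,"xyz":[-25,0,0],"angular":[0,0,0]},{"jaw":-1,"xyz":[-30,0,0],"angular":[0,0,0]},{"jaw":-1,"xyz":[-35,0,0],"angular":[0,0,0]},{"jaw":-1,"xyz":[-40,0,0],"angular":[0,0,0]},{"jaw":-1,"xyz":[-45,0,0],"angular":[0,0,0]},{"jaw":-1,"xyz":[-50,0,0],"angular":[0,0,0]},{"jaw":-1,"xyz":[-55,0,0],"angular":[0,0,0]},{"jaw":-1,"xyz":[-55,0,0],"angular":[0,0,0]}]'; python3 cs.py
```

```text
clock: 14.35
eef_pos: [547.4, 133.8, -6.6]
tool_rot: [-3.141, 0.001, 2.037]
force: [-0.4, 0.3, 0.0]
width: -0.0
gripper_force: 0.0
tcp rail -30.485343693866966 146.86435961859345 -6.633402918380021 F rail -0.2260071727489377 0.40172007099265716 0.013463697295139528 14.35
scene [-56.4 115. ] size [63.2 21.1] ang -12.3 ext [-64.1  82.3] [-40.9 144.6]
side [-48.8 131. ] size [11.7 24.4] ang 0.8 ext [-54.8 118.7] [-42.9 143.2]
wrist [-30.1 104. ] size [21.6  7.5] ang -0.1 ext [-33.9  93.2] [-26.4 114.8]
```

```bash
cat > edge.py <<'E'
from h import *
r=np.load('rail.npz');O,t,n=r['O'],r['t'],r['n']
im,d,m=grab('scene'); h=cv2.cvtColor(im,cv2.COLOR_RGB2HSV)
v,u=np.nonzero(d>0); w=world(np.c_[u,v],d[v,u],m); q=w[:,:2]-O; x,y=q@n,q@t; hh=h[v,u].astype(int)
b=(w[:,2]>11)&(w[:,2]<22)&(x>-80)&(x<5)&(y>-5)&(y<260)&(hh[:,0]>98)&(hh[:,0]<125)&(hh[:,1]>90)
p=onplane(np.c_[u,v][b],16,m)[:,:2]-O; x,y=p@n,p@t
Y=np.arange(y.min()+6,y.max()-6,4); X=[x[abs(y-k)<3].min() for k in Y]; print('front edge slope,deg',np.degrees(np.arctan(np.polyfit(Y,X,1)[0])),np.mean(X),'y',y.min(),y.max())
E
python3 edge.py
python3 -m creep '[{"jaw":-1,"xyz":[-5,0,0],"angular":[0,0,0]},{"jaw":-1,"xyz":[-10,0,0],"angular":[0,0,0]},{"jaw":-1,"xyz":[-15,0,0],"angular":[0,0,0]},{"jaw":-1,"xyz":[-20,0,0],"angular":[0,0,0]},{"jaw":-1,"xyz":[-24,0,0],"angular":[0,0,0]},{"jaw":-1,"xyz":[-24,0,0],"angular":[0,0,0]}]';python3 edge.py
```

```text
front edge slope,deg -1.8615518546738423 -62.108990627635016 y 78.13693923745592 141.35698209573664
clock: 15.3
eef_pos: [558.2, 112.6, -6.6]
tool_rot: [-3.141, 0.001, 2.037]
force: [-0.4, 0.7, 0.9]
width: -0.1
gripper_force: 0.0
front edge slope,deg -0.9879595743423354 -62.394640018309026 y 56.406631907032136 119.27577705839933
```

The coaster is square and at the mouth of the pocket. I'll continue in.

```bash
python3 -m creep '[{"jaw":-1,"xyz":[-4,0,0],"angular":[0,0,0]},{"jaw":-1,"xyz":[-8,0,0],"angular":[0,0,0]},{"jaw":-1,"xyz":[-12,0,0],"angular":[0,0,0]},{"jaw":-1,"xyz":[-16,0,0],"angular":[0,0,0]},{"jaw":-1,"xyz":[-20,0,0],"angular":[0,0,0]},{"jaw":-1,"xyz":[-24,0,0],"angular":[0,0,0]},{"jaw":-1,"xyz":[-28,0,0],"angular":[0,0,0]},{"jaw":-1,"xyz":[-32,0,0],"angular":[0,0,0]},{"jaw":-1,"xyz":[-36,0,0],"angular":[0,0,0]},{"jaw":-1,"xyz":[-40,0,0],"angular":[0,0,0]},{"jaw":-1,"xyz":[-44,0,0],"angular":[0,0,0]},{"jaw":-1,"xyz":[-44,0,0],"angular":[0,0,0]}]';python3 edge.py
```

```text
clock: 16.85
eef_pos: [578.0, 73.4, -6.5]
tool_rot: [-3.142, 0.001, 2.037]
force: [0.4, 0.2, -0.2]
width: -0.0
gripper_force: 0.0
front edge slope,deg -1.9879610241923615 -62.343872553408374 y 12.979063117769455 75.58126688921526
```

```bash
python3 -m creep '[{"jaw":-1,"xyz":[-2,0,0],"angular":[0,0,0]},{"jaw":-1,"xyz":[-4,0,0],"angular":[0,0,0]},{"jaw":-1,"xyz":[-6,0,0],"angular":[0,0,0]},{"jaw":-1,"xyz":[-7,0,0],"angular":[0,0,0]},{"jaw":-1,"xyz":[-8,0,0],"angular":[0,0,0]},{"jaw":-1,"xyz":[-8,0,0],"angular":[0,0,0]},{"jaw":-1,"xyz":[-8,0,0],"angular":[0,0,0]}]';python3 cs.py; python3 edge.py
```

```text
clock: 17.77
eef_pos: [581.4, 66.9, -6.5]
tool_rot: [3.142, 0.0, 2.038]
force: [-0.0, 0.5, 0.4]
width: 0.1
gripper_force: 0.2
tcp rail -30.290077838621148 71.78264509985624 -6.467524601150167 F rail 0.19740389929528213 0.41251733789571443 0.37324723714587194 17.775
scene [-50.6  38.7] size [23.2 62.4] ang 1.9 ext [-63.    7.3] [-39.5  70.2]
side [-49.8  54.1] size [27.5 14.6] ang -15.2 ext [-56.6  40.8] [-41.4  67.7]
wrist [-30.  28.] size [21.6  7.5] ang -0.1 ext [-33.7  17.2] [-26.2  38.8]
front edge slope,deg -1.857566508440412 -61.62416675717767 y 7.320263633389597 68.36079347450746
```

```bash
python3 -m creep '[{"jaw":-1,"xyz":[-1,0,0],"angular":[0,0,0]},{"jaw":-1,"xyz":[-2,0,0],"angular":[0,0,0]},{"jaw":-1,"xyz":[-3,0,0],"angular":[0,0,0]},{"jaw":-1,"xyz":[-4,0,0],"angular":[0,0,0]},{"jaw":-1,"xyz":[-4,0,0],"angular":[0,0,0]},{"jaw":-1,"xyz":[-4,0,0],"angular":[0,0,0]}]';python3 cs.py
```

```text
clock: 18.73
eef_pos: [582.5, 64.6, -6.5]
tool_rot: [-3.141, -0.002, 2.039]
force: [-4.0, 5.0, 1.8]
width: 0.0
gripper_force: 2.6
tcp rail -30.377279114460723 69.3148809524406 -6.482898510139321 F rail -1.3055061349110817 6.258820415084765 1.80053339360729 18.725
scene [-56.   37.5] size [65.2 20.2] ang -13.2 ext [-62.7   3.6] [-41.8  68.4]
side [-50.9  53.6] size [27.9 13.2] ang -28.9 ext [-56.6  40.7] [-41.4  67.7]
wrist [-30.   25.6] size [21.5  7.5] ang -0.0 ext [-33.8  14.8] [-26.3  36.3]
```

There is 6 N at the stop, so it is home. I'll back off along the rail, then lift and look.

```bash
python3 -m creep '[{"jaw":-1,"xyz":[10,0,0],"angular":[0,0,0]},{"jaw":-1,"xyz":[35,0,0],"angular":[0,0,0]},{"jaw":-1,"xyz":[50,0,-40],"angular":[0,0,0]},{"jaw":-1,"xyz":[70,-10,-95],"angular":[0,0,0]},{"jaw":-1,"xyz":[90,-20,-150],"angular":[0,0,0]},{"jaw":-1,"xyz":[110,-40,-210],"angular":[0,0,0]},{"jaw":-1,"xyz":[120,-60,-260],"angular":[0,0,0]},{"jaw":-1,"xyz":[120,-60,-280],"angular":[0,0,0]},{"jaw":-1,"xyz":[120,-60,-280],"angular":[0,0,0]},{"jaw":-1,"xyz":[120,-60,-280],"angular":[0,0,0]}]';python3 cs.py
python3 - <<'E'
from h import *
im,d,m=grab('wrist'); im2,_,_=grab('scene')
cv2.imwrite('pics/z1.png',np.hstack([cv2.resize(im[...,::-1],(480,300)),cv2.resize(im2[90:240,270:430,::-1],(320,300))]))
E
```

```text
clock: 20.12
eef_pos: [475.4, 142.7, 272.6]
tool_rot: [-3.14, 0.001, 2.037]
force: [-0.0, 0.3, -0.0]
width: 0.3
gripper_force: 0.0
tcp rail -90.79232904685257 187.22028912520364 272.55843806112637 F rail 0.09383452358478336 0.26064103831971563 -0.044441917335697245 20.125
scene [-32.3  34.1] size [59.4 61.9] ang 1.9 ext [-62.9   3.6] [-2.6 65.2]
side [-28.8  37.9] size [55.1 60.4] ang 0.7 ext [-56.6   7.4] [-1.5 68. ]
wrist [-29.9  30.6] size [60.1 58.8] ang -0.1 ext [-59.3   0.5] [-0.5 60.7]
```

View pics/z1.png

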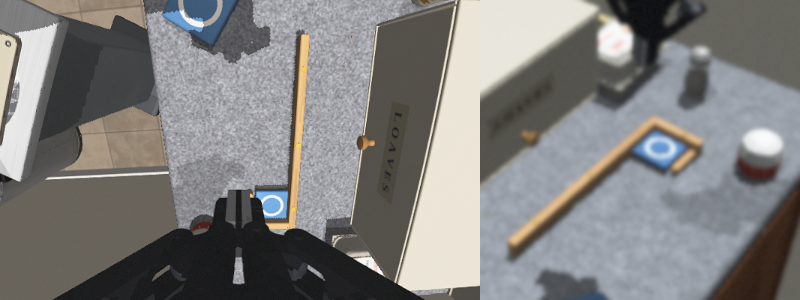

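The pictures show the small coaster seated in the pocket (wrist half (272,203), scene half (660,147)). Its measured centre is (-29.9, 30.6) mm in the rail frame and square. The bystanders in view, shaker and timer, stand as before, and the hand is clear.

```bash
python3 -c "
from cell import ctrl; print(ctrl.finish_job())"
```

```text
the job is handed in; nothing more can be done
None
```

The small blue coaster was pushed flat against the long rail, slid along it into the corner pocket until it met the end stop, and measured (-29.9, 30.6) mm from the pocket corner, square to the rail, with the hand clear when I handed in the job at about 20 s; no verdict came back.

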